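Load a centrifuge rotor in balance

TASK

Load the centrifuge for a balanced run: put the two tall and the two short screw-cap tubes, upright and fully down, into the four buckets of the rotor, so that the two tubes of each size sit straight across from each other. Keep the tubes upright throughout, do not ram them into the buckets, and leave the single slim tube and the reagent bottle standing where they are.

Things in the scene. Friction and masses are not known exactly. Their poses are not given: they have to be found in the camera images.
- tall_tube_a: tall screw-cap sample tube with a flat standing skirt, dull whitish plastic, stands upright by itself: 115 mm high over all, body 30 mm across, ribbed blue cap 34 mm across and 16 mm high at the top (grip it there), 50 to 80 g. Origin: centre of its underside, z up along the tube; round, so its yaw does not matter. One of two alike
- tall_tube_b: tall screw-cap sample tube with a flat standing skirt, dull whitish plastic, stands upright by itself: 115 mm high over all, body 30 mm across, ribbed blue cap 34 mm across and 16 mm high at the top (grip it there), 50 to 80 g. Origin: centre of its underside, z up along the tube; round, so its yaw does not matter. One of two alike
- short_tube_a: short screw-cap sample tube with a flat standing skirt, dull whitish plastic, stands upright by itself: 85 mm high over all, body 30 mm across, ribbed blue cap 34 mm across and 16 mm high at the top (grip it there), 35 to 60 g. Origin: centre of its underside, z up along the tube; round, so its yaw does not matter. One of two alike
- short_tube_b: short screw-cap sample tube with a flat standing skirt, dull whitish plastic, stands upright by itself: 85 mm high over all, body 30 mm across, ribbed blue cap 34 mm across and 16 mm high at the top (grip it there), 35 to 60 g. Origin: centre of its underside, z up along the tube; round, so its yaw does not matter. One of two alike
- bucket_1: steel bucket of the rotor, an upright cup open at the top. Origin: centre of its inner floor, 60 mm above the bench, z up. Inside 38 mm across, 40 mm deep, mouth flared to 46 mm, lip 58 mm outside; 62 mm from the rotor's axis. bucket_3 is straight across. The rotor turns, stiffly (0.2 N m); buckets swing outward a little and spring upright.
- bucket_2: steel bucket of the rotor, an upright cup open at the top. Origin: centre of its inner floor, 60 mm above the bench, z up. Inside 38 mm across, 40 mm deep, mouth flared to 46 mm, lip 58 mm outside; 62 mm from the rotor's axis. bucket_4 is straight across. Housing round the rotor: 240 mm across, 112 mm high.
- bucket_3: steel bucket of the rotor, an upright cup open at the top. Origin: centre of its inner floor, 60 mm above the bench, z up. Inside 38 mm across, 40 mm deep, mouth flared to 46 mm, lip 58 mm outside; 62 mm from the rotor's axis. bucket_1 is straight across. The open lid stands up behind the rotor, to 0.34 m high.
- bucket_4: steel bucket of the rotor, an upright cup open at the top. Origin: centre of its inner floor, 60 mm above the bench, z up. Inside 38 mm across, 40 mm deep, mouth flared to 46 mm, lip 58 mm outside; 62 mm from the rotor's axis. bucket_2 is straight across. Neighbouring buckets are a quarter turn (88 mm) apart.
- slim_tube: slim screw-cap tube of the same make, 100 mm high, body 19 mm and cap 22 mm across, standing upright on the bench; there is only one of it, so it has no counterweight. Origin: centre of its underside. Not to be moved
- reagent_bottle: round translucent reagent bottle with a blue screw cap, 60 mm across and 116 mm high, standing on the bench. Origin: centre of its underside. Not to be moved
Things that resemble listed ones, but are neither listed nor needed, are in the scene too. What is shaped like the tall_tube_b but orange or purple is not meant.

How it is judged:
By the outcome, as a careful person would: the job done as asked, in the order asked, and still so for the second after the job is handed in, with the robot touching nothing.
It also fails if it takes over 106 s, if anything falls off the work surface, if the arm or the gripper's body presses on something with over 40 N, if the wrist force passes 120 N, or if a joint passes its speed limit or range.

ROBOT

A 6-joint arm with a two-finger parallel gripper is mounted at the origin on a cart in front of the work surface, level with it; the furniture and walls round the work are solid. World frame = base frame: x ahead of the robot, y to its left, z up, the work surface at z = 0. Lengths are in mm, angles in rad, forces in N, time in s.
With the tool pointing down it reaches from about 350 to 1000 mm from the base axis. Payload 7.1 kg.
Tool frame: the origin (TCP) lies at the very end of the fingers, on their centre line; the grasp point (between the pads) lies 19 mm behind it; x points along the fingers, y is the direction in which the jaws open and shut, and the axes are right-handed (so a half turn about x gives the same grasp; the last joint's range is limited). The gripper opens to 85 mm and grips with 20 to 120 N. Pads are 22 mm wide; open, the fingers measure 114 mm over their backs; the gripper's body (76 mm by 85 mm) begins 54 mm behind the grasp point. The pads swing forward as they close: fully open they stand 13 mm farther back than shut.
Start: joints at [-1.128, 0.423, 1.63, -0, 1.089, -0.019], TCP at [278.489, -559.507, 231.319] pointing down, gripper open.
Joint ranges: [-3, 3], [-0.9, 2.11], [0.09, 2.58], [-1.31, 4.45], [0.11, 2.69], [-2.54, 2.54]. Speed limits (rad/s): [2.39, 2.39, 3.01, 3.14, 3.14, 3.14].

INTERFACE

Orientations are given as [roll, pitch, yaw] about the fixed x, y, z axes, in that order (R = Rz(yaw) Ry(pitch) Rx(roll)).
In Python, from workcell import r gives the robot as it stands. Calls block until the motion is done:
- r.goto(position, orientation): joint-space move of the TCP to a pose.
- r.movel(position, attitude=None, velocity=150, max_force=None): straight line of the TCP; attitude=None keeps the orientation; velocity is the mean speed in mm/s. With max_force (N) it stops when the force on the tool has changed by that much, and returns True; else False.
- r.goto_joints(angles): joint-space move.
- r.move_gripper(opening, force=None): finger opening in mm; force is the grip in N (None keeps the last); returns when the fingers have stopped.
- r.wait(seconds).
- r.solve_ik(position, orientation): joint angles nearest the present ones, or None.
- r.sense(): the state.
- r.snapshot(name): name is "side" or "top"; returns (picture, depth): 400x640x3 uint8, red, green, blue; 400x640 float32, mm along the optical axis (not along the pixel's ray), 0 where there is no reading.
- r.camera_model(name): a dict with "K" (3x3 intrinsics, pixels), "R" (3x3) and "t" (3): a world point X has camera coordinates R X + t. Camera axes: x right, y down, z forward; pixel columns grow to the right and rows downward; lengths in mm; the calibration is good to about 2 mm. A picture is of the moment at which its call begins. camera_model takes no time and is no camera call.
A pose or a line that the arm cannot do raises r.PlanningError and nothing moves.
- r.sign_off(): hands the job in, once; it reports no verdict.
The state is a dict: "time": time; "joint_positions": joint angles; "dq": joint speeds; "joint_torque": joint torques, N m; "eef_pos": TCP position; "eef_rot": TCP orientation; "wrist_force": force on the tool from outside, world axes, zero at the start; "wrist_torque": the same for the moment, N m; "gripper_width": finger opening in mm.
Only numpy, scipy, OpenCV 4.12 (cv2) and the standard library are available. Lean on these libraries where they do the work, as an engineer would, in place of code of your own. Each camera call takes 0.05 s, during which the arm holds its last target. There are 200 camera calls.

## Working session

There is one attempt and no reset: what is moved stays moved. The work goes in short steps, each a Python script; the robot and the scene stay as the last script left them, time stands still between calls to the robot, and variables do not carry over. Pictures are saved under pics/ and viewed, about 12 in all and at most 16, crops included, and the job is handed in when it is done.

```bash
ls; mkdir -p pics; python3 - <<'E'
from workcell import r
import cv2,numpy as np
for n in ("top","side"):
    p,d=r.snapshot(n); cv2.imwrite(f"pics/{n}0.png",p[:,:,::-1]); np.save(f"pics/{n}0.npy",d)
    m=r.camera_model(n); print(n,m, d.min(),d.max())
print(r.sense())
E
```

```text
pics
top {'K': array([[365.07735154,   0.        , 315.09965095],
       [  0.        , 365.07735154, 204.39291166],
       [  0.        ,   0.        ,   1.        ]]), 'R': array([[-0.18745363, -0.98226501, -0.0040718 ],
       [-0.96016305,  0.18410715, -0.21021766],
       [ 0.2072391 , -0.03549647, -0.97764613]]), 't': array([-23.83996046, 610.89798817, 809.50382954])} 0.0 1680.6472
side {'K': array([[477.6927509 ,   0.        , 319.13959225],
       [  0.        , 477.6927509 , 196.35233202],
       [  0.        ,   0.        ,   1.        ]]), 'R': array([[-0.89748497, -0.44082327,  0.01398444],
       [-0.22140381,  0.42288647, -0.87871917],
       [ 0.38144603, -0.79173346, -0.47713421]]), 't': array([462.89977322, 228.23891445, 854.72477343])} 0.0 3219.605
{'time': 0.1, 'joint_positions': array([-1.12799867e+00,  4.23780887e-01,  1.63061014e+00, -2.86834018e-06,
        1.08859863e+00, -1.89737306e-02]), 'dq': array([-0.00237823, -0.00190017, -0.00197371,  0.00020282, -0.00091546,
        0.0006448 ]), 'joint_torque': array([-4.30365926e-04, -5.58420289e+01, -2.82445157e+01, -9.63549633e-05,
        2.95674472e-03, -1.69180885e-05]), 'eef_pos': array([ 278.28471732, -559.0760158 ,  230.6144897 ]), 'eef_rot': array([-1.5879523 ,  1.56939931,  2.01541307]), 'wrist_force': array([0.72152352, 0.39983105, 1.05507173]), 'wrist_torque': array([ 0.02440365,  0.04637146, -0.00914356]), 'gripper_width': 85.30003721995315}
```

View pics/top0.png

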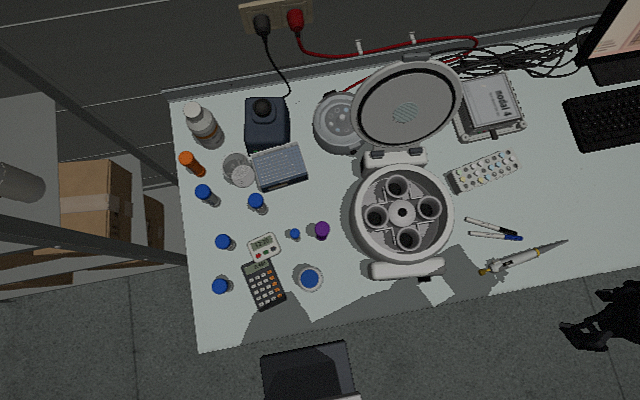

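View pics/side0.png

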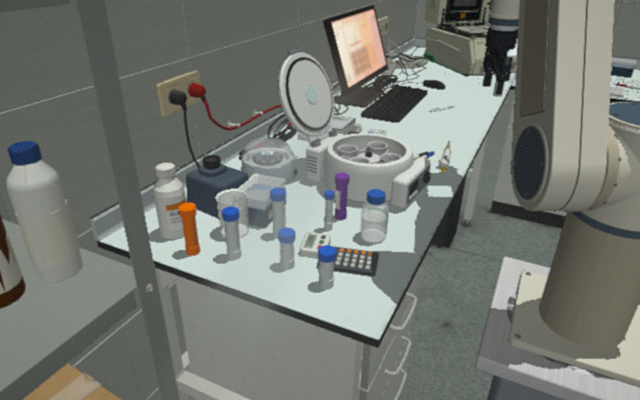

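The top view shows blue caps at (203,191), (256,201), (223,242) and (220,286). The slim cap is at (295,234), the bottle at (310,279), the orange and purple decoys at (192,163) and (322,230), and the rotor at about (402,212). In the side view, (231,215) and (278,195) look tall, and (287,235) and (327,254) look short. Next I'll measure them.

```bash
cat > h.py <<'E'
import cv2,numpy as np
from workcell import r
def cloud(n,d):
    m=r.camera_model(n); K,R,t=m["K"],m["R"],m["t"]
    v,u=np.mgrid[:d.shape[0],:d.shape[1]]
    c=np.stack([(u-K[0,2])/K[0,0]*d,(v-K[1,2])/K[1,1]*d,d],-1)
    return (c-t)@R            # R^T (c-t)
def proj(n,X):
    m=r.camera_model(n); c=m["K"]@(m["R"]@np.asarray(X,float)+m["t"]); return c[:2]/c[2]
def ray(n,uv,z):
    m=r.camera_model(n); C=-m["R"].T@m["t"]
    q=m["R"].T@np.linalg.solve(m["K"],[uv[0],uv[1],1]); return C+q*(z-C[2])/q[2]
def blue(p):
    h=cv2.cvtColor(p,cv2.COLOR_RGB2HSV); return cv2.inRange(h,(105,140,50),(125,255,255))
def caps(n,p,d):
    P=cloud(n,d); k,l,s,c=cv2.connectedComponentsWithStats(blue(p)); out=[]
    for i in range(1,k):
        if s[i,4]<20: continue
        q=P[(l==i)&(d>0)]
        if len(q)<8: continue
        zt=np.percentile(q[:,2],90); tp=q[q[:,2]>zt-5].astype(np.float32)
        (x,y),rad=cv2.minEnclosingCircle(tp[:,:2]); 
        out.append((c[i].round(1),s[i,4],round(float(zt),1),round(x,1),round(y,1),round(rad,1)))
    return out
E
python3 - <<'E'
from h import *
for n in("top","side"):
    p=cv2.imread(f"pics/{n}0.png")[:,:,::-1].copy();d=np.load(f"pics/{n}0.npy")
    print(n)
    for o in caps(n,p,d): print(*o)
p=cv2.imread("pics/top0.png");d=np.load("pics/top0.npy");P=cloud("top",d)
print("table",P[300,220],P[180,330])
for uv in [(397,188),(429,208),(408,239),(377,215),(402,212)]: print(uv,P[uv[1],uv[0]].round(0),ray("top",uv,100).round(0))
cv2.imwrite("pics/rotor.png",cv2.resize(p[150:290,335:475],None,fx=4,fy=4,interpolation=2))
a=cv2.resize(p[170:310,180:345],None,fx=4,fy=4,interpolation=2)
s=cv2.imread("pics/side0.png");
cv2.imwrite("pics/tubes.png",cv2.resize(s[165:305,165:365],None,fx=4,fy=4,interpolation=2))
E
```

```text
topTraceback (most recent call last):
  File "<stdin>", line 5, in <module>
  File "h.py", line 22, in caps
    (x,y),rad=cv2.minEnclosingCircle(tp[:,:2]);
              ~~~~~~~~~~~~~~~~~~~~~~^^^^^^^^^^
cv2.error: OpenCV(4.12.0) /io/opencv/modules/imgproc/src/shapedescr.cpp:201: error: (-215:Assertion failed) count >= 0 && (depth == CV_32F || depth == CV_32S) in function 'minEnclosingCircle'
```

```bash
sed -i 's/minEnclosingCircle(tp\[:,:2\])/minEnclosingCircle(np.ascontiguousarray(tp[:,:2]).reshape(-1,1,2))/' h.py
python3 - <<'E'
from h import *
for n in("top","side"):
    p=cv2.imread(f"pics/{n}0.png")[:,:,::-1].copy();d=np.load(f"pics/{n}0.npy")
    print(n)
    for o in caps(n,p,d): print(*o)
p=cv2.imread("pics/top0.png");d=np.load("pics/top0.npy");P=cloud("top",d)
print("table",P[300,220],P[180,330])
for uv in [(397,188),(429,208),(408,239),(377,215),(402,212)]: print(uv,P[uv[1],uv[0]].round(0),ray("top",uv,100).round(0))
cv2.imwrite("pics/rotor.png",cv2.resize(p[150:290,335:475],None,fx=4,fy=4,interpolation=2))
s=cv2.imread("pics/side0.png");
cv2.imwrite("pics/tubes.png",cv2.resize(s[165:305,165:365],None,fx=4,fy=4,interpolation=2))
E
```

```text
top
[202.3 191.3] 179 116.7 663.9 111.4 17.3
[255.1 200. ] 180 116.7 620.6 -5.7 17.1
[294.4 233.2] 77 101.9 532.2 -78.3 10.9
[222.4 241.1] 175 86.9 546.6 87.8 17.2
[513. 237.] 66 14.3 432.6 -608.8 20.9
[309.  278.3] 246 118.1 426.9 -92.9 18.8
[219.3 285.8] 190 86.9 449.1 107.7 17.5
side
[ 23.8 152.4] 555 367.3 714.5 447.4 16.8
[277.2 190.9] 46 115.7 620.3 -3.5 14.0
[328.9 192.5] 32 100.5 529.9 -77.3 9.7
[375.7 196.3] 202 116.4 427.2 -91.0 20.5
[229.9 213.4] 189 115.0 662.7 112.5 16.9
[326.8 253.4] 229 85.3 447.2 110.8 17.1
table [418.44451449 131.93268049   1.41748317] [ 666.45216    -191.16853834   -1.56421752]
(397, 188) [ 599. -342.   58.] [ 591. -331.  100.]
(429, 208) [ 536. -405.   61.] [ 531. -391.  100.]
(408, 239) [ 473. -337.   63.] [ 471. -327.  100.]
(377, 215) [ 543. -279.   61.] [ 537. -271.  100.]
(402, 212) [ 534. -329.   97.] [ 533. -329.  100.]
```

View pics/rotor.png

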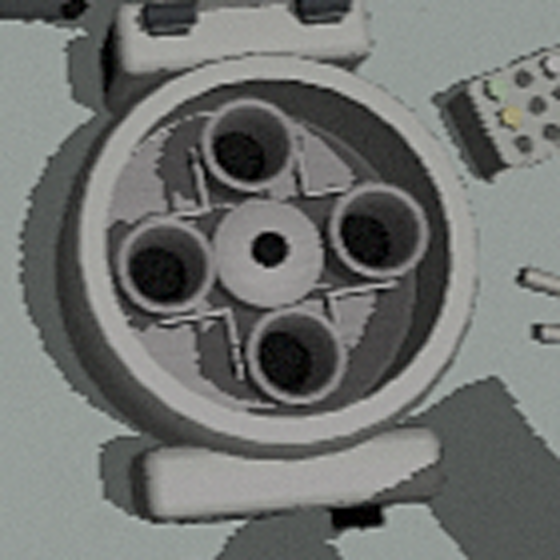

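View pics/tubes.png

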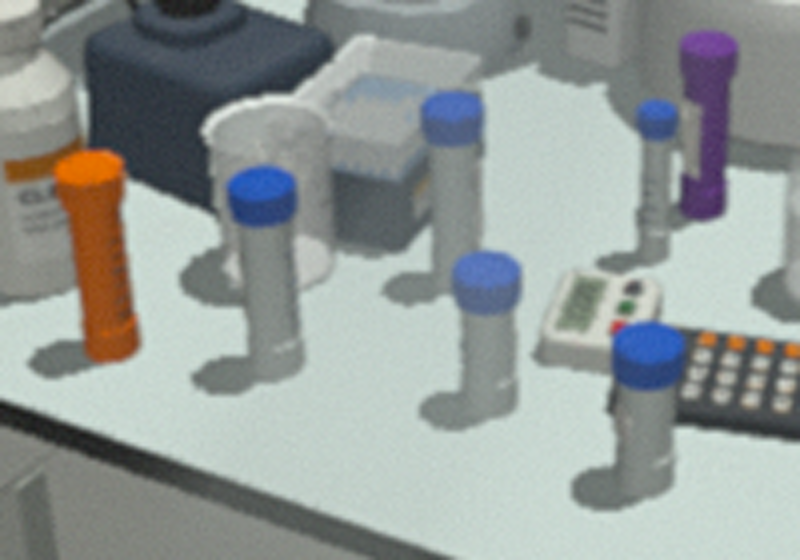

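The enlarged crops confirm it. The two blue-capped 30 mm tubes in crop pixels (262,195) and (452,118) are tall, at z 116. Those at (487,283) and (648,355) are short, at z 86. The slim blue one at (657,118) and the orange and purple tubes are excluded. The rotor crop shows bucket rims at about (249,145), (379,230), (297,355) and (167,265), all empty. Next is the bucket fit and a clearance check for the jaw directions.

```bash
python3 - <<'E'
from h import *
from scipy.optimize import least_squares
d=np.load("pics/top0.npy");P=cloud("top",d);Q=P[d>0];ds=np.load("pics/side0.npy");S=cloud("side",ds)[ds>0]
px=[(397.25,186.25),(429.75,207.5),(409.25,238.75),(376.75,216.25)]
C=np.array([ray("top",u,100)[:2] for u in px]); print(C.round(1),C.mean(0).round(1))
out=[]
for c in C:
    q=Q[(abs(Q[:,2]-100)<7)]; rr=np.hypot(*(q[:,:2]-c).T); q=q[(rr>17)&(rr<33)]
    f=least_squares(lambda p:np.hypot(*(q[:,:2]-p).T)-26,c,loss="soft_l1").x; out.append(f); print(len(q),f.round(1),q[:,2].mean().round(1))
out=np.array(out);ctr=out.mean(0);v=out-ctr;print("ctr",ctr,np.hypot(*v.T).round(1),np.degrees(np.arctan2(v[:,1],v[:,0])).round(1))
A=np.vstack([Q,S])
for lo in(115,150,200,250): 
    q=A[(A[:,2]>lo)&(A[:,2]<400)&(A[:,0]<900)&(A[:,0]>560)&(A[:,1]>-480)&(A[:,1]<-180)]; print("lid z>",lo,len(q),np.percentile(q[:,0],[0.5,2,10]).round(0) if len(q) else 0)
T={"TA":(663.5,112,115),"TB":(620.5,-5,115),"SA":(546.6,88,85),"SB":(448.5,109,85)}
for k,(x,y,h) in T.items():
    rel=A-np.array([x,y,0]); res=[]
    for a in range(0,180,15):
        t=np.radians(a);u=rel[:,0]*np.cos(t)+rel[:,1]*np.sin(t);w=-rel[:,0]*np.sin(t)+rel[:,1]*np.cos(t)
        m=(abs(u)>22)&(abs(u)<50)&(abs(w)<17)&(rel[:,2]<250); res.append((a,int(np.percentile(rel[m,2],99))))
    b=(np.hypot(rel[:,0],rel[:,1])<65)&(np.hypot(rel[:,0],rel[:,1])>22)&(rel[:,2]<300)
    print(k,res,"body max",rel[b,2].max().round(0))
E
```

```text
[[ 594.5 -332.1]
 [ 531.5 -393.4]
 [ 470.6 -330. ]
 [ 534.5 -269.7]] [ 532.8 -331.3]
222 [ 595.  -331.9] 98.9
223 [ 532.  -392.2] 98.8
233 [ 471.8 -329. ] 98.9
226 [ 534.8 -268.9] 98.9
ctr [ 533.3883315  -330.53316237] [61.6 61.7 61.6 61.6] [ -1.3 -91.3 178.6  88.7]
lid z> 115 11997 [666. 679. 689.]
lid z> 150 11039 [683. 687. 697.]
lid z> 200 8710 [699. 702. 710.]
lid z> 250 5509 [718. 721. 727.]
TA [(0, 3), (15, 4), (30, 3), (45, 3), (60, 4), (75, 5), (90, 4), (105, 5), (120, 4), (135, 4), (150, 4), (165, 4)] body max 97.0
TB [(0, 74), (15, 4), (30, 4), (45, 4), (60, 4), (75, 5), (90, 5), (105, 5), (120, 5), (135, 71), (150, 74), (165, 74)] body max 78.0
SA [(0, 4), (15, 4), (30, 4), (45, 4), (60, 19), (75, 18), (90, 19), (105, 8), (120, 4), (135, 4), (150, 4), (165, 4)] body max 24.0
SB [(0, 4), (15, 4), (30, 4), (45, 5), (60, 5), (75, 10), (90, 12), (105, 11), (120, 10), (135, 4), (150, 4), (165, 4)] body max 19.0
```

```bash
cat >> h.py <<'E'
TUBE={"TA":(663.3,112,115),"TB":(620.5,-4.6,115),"SA":(546.6,88,85),"SB":(448.4,109,85)}
BUCKET={"front":(471.3,-329.3),"back":(595,-332.1),"left":(534.7,-269.2),"right":(531.9,-392.7)}
YAW={"T":0.,"S":-np.pi/2}
def att(k): return [0,np.pi/2,YAW[k[0]]]
def pick(k):
    x,y,h=TUBE[k]; up=h-28+142
    r.move_gripper(60,30); r.goto([x,y,up],att(k))
    hit=r.movel([x,y,h-28],velocity=120,max_force=15)
    r.move_gripper(20,35); w=r.sense()["gripper_width"]
    r.movel([x,y,up],velocity=150)
    print(k,"hit",hit,"width",round(w,1),round(r.sense()["gripper_width"],1))
def over(k,b): 
    x,y=BUCKET[b]; r.movel([x,y,TUBE[k][2]-28+142],att(k),velocity=230)
def insert(k,b):
    x,y=BUCKET[b]; h=TUBE[k][2]
    r.movel([x,y,h-28+106],velocity=120)
    hit=r.movel([x,y,h-28+57.5],velocity=40,max_force=6)
    s=r.sense(); print(k,b,"hit",hit,"bottom z",round(s["eef_pos"][2]-h+28,1),"F",s["wrist_force"].round(1),"t",s["time"])
def release(k,b):
    x,y=BUCKET[b]; r.move_gripper(56); r.movel([x,y,235],velocity=200)
def snap(tag):
    for n in("top","side"):
        p,d=r.snapshot(n); cv2.imwrite(f"pics/{n}{tag}.png",p[:,:,::-1]); np.save(f"pics/{n}{tag}.npy",d)
E
python3 - <<'E'
from h import *
print(r.solve_ik([620,-5,229],att("T")),r.solve_ik([595,-332,229],att("T")),r.solve_ik([448,109,199],att("S")),r.solve_ik([532,-392,199],att("S")))
r.movel([300,-400,260],velocity=250)
pick("SB"); over("SB","right"); snap("1")
print(r.sense()["time"],r.sense()["eef_pos"].round(1))
a,b=(cv2.imread(f"pics/{n}1.png") for n in("top","side"))
cv2.imwrite("pics/c1.png",np.hstack([cv2.resize(a[130:300,320:490],(400,400)),cv2.resize(b[60:230,290:460],(400,400))]))
E
```

```text
[-2.72584441e-02  4.18410232e-01  1.64324865e+00 -4.44089210e-16
  1.07993377e+00 -1.59805477e+00] [-0.52641768  0.50815664  1.49696182  0.          1.13647419 -2.097214  ] [ 2.12853850e-01  2.28980504e-01  2.00862766e+00 -4.44089210e-16
  9.03984494e-01  2.12853850e-01] [-6.53035537e-01  5.10084387e-01  1.56932280e+00 -4.44089210e-16
  1.06218547e+00 -6.53035537e-01]
SB hit False width 32.9 32.9
8.4417 [ 532.  -392.1  199.1]
```

View pics/c1.png

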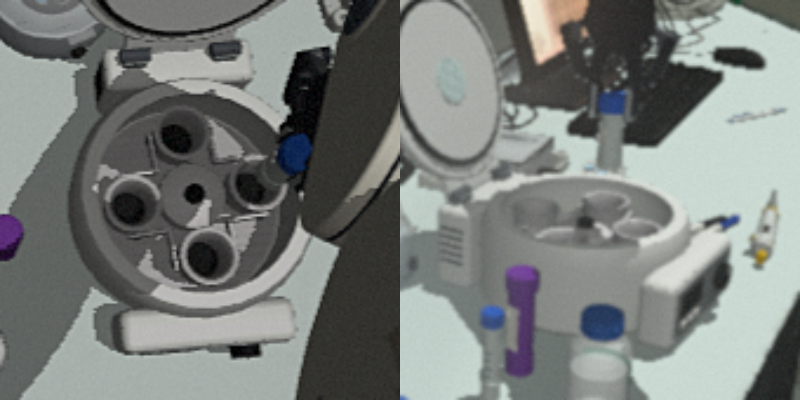

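The tube is held upright above the right bucket: cap at crop (612,103) in the side view and (293,155) in the top view. I'll check the held cap's position numerically, then insert it.

```bash
python3 - <<'E'
from h import *
for n in("top","side"):
    p=cv2.imread(f"pics/{n}1.png")[:,:,::-1].copy();d=np.load(f"pics/{n}1.npy")
    for o in caps(n,p,d):
        if o[2]>150: print(n,*o)
insert("SB","right")
snap("2"); print(r.sense()["gripper_width"])
b=cv2.imread("pics/side2.png"); cv2.imwrite("pics/c2.png",cv2.resize(b[60:230,290:460],(500,500)))
E
```

```text
top [445.4 194.5] 163 227.8 532.5 -388.0 15.8
side [379.8 103.1] 79 226.5 528.6 -389.0 16.2
side [ 23.7 152.4] 545 367.3 715.4 448.0 16.4
SB right hit True bottom z 60.6 F [-0.   0.4  5.8] t 9.9333
32.36221148153875
```

View pics/c2.png

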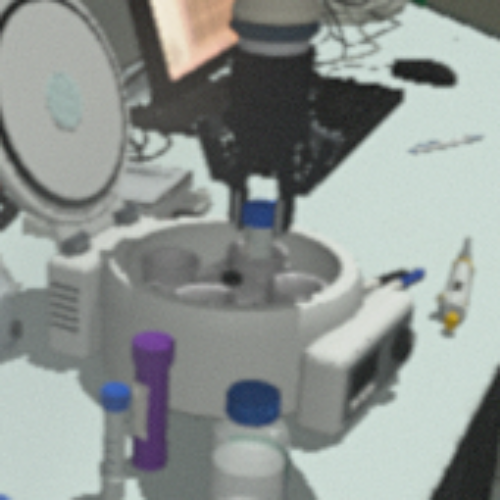

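It seated at bottom z 60.6 with light contact, upright at crop (262,215). Releasing it and carrying on with SA.

```bash
python3 - <<'E'
from h import *
release("SB","right")
r.movel([480,-150,235],velocity=250)
pick("SA"); over("SA","left"); insert("SA","left")
snap("3"); print(r.sense()["gripper_width"])
a,b=(cv2.imread(f"pics/{n}3.png") for n in("top","side"))
cv2.imwrite("pics/c3.png",np.hstack([cv2.resize(a[130:300,320:490],(400,400)),cv2.resize(b[60:230,290:460],(400,400))]))
E
```

```text
SA hit False width 32.6 32.9
SA left hit True bottom z 60.7 F [-0.2  0.6  7.7] t 19.45
32.54748468911243
```

View pics/c3.png

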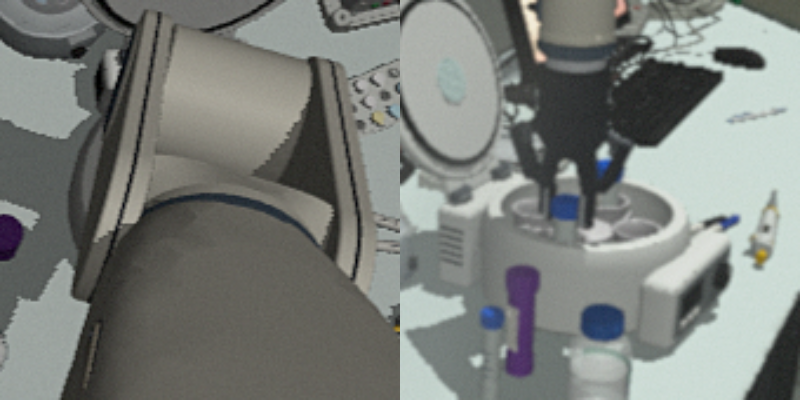

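Both short tubes are seated in the left and right buckets, with caps at crop (565,207) and (608,170). Releasing, then TA into the back bucket, looking before the insert.

```bash
python3 - <<'E'
from h import *
release("SA","left")
snap("4")
p=cv2.imread("pics/side4.png")[:,:,::-1].copy();d=np.load("pics/side4.npy")
for o in caps("side",p,d): print(*o)
r.movel([500,-100,235],velocity=250)
pick("TA"); over("TA","back"); snap("5")
for n in("top","side"):
    p=cv2.imread(f"pics/{n}5.png")[:,:,::-1].copy();d=np.load(f"pics/{n}5.npy")
    for o in caps(n,p,d): print(n,*o)
a,b=(cv2.imread(f"pics/{n}5.png") for n in("top","side"))
cv2.imwrite("pics/c5.png",np.hstack([cv2.resize(a[90:290,310:510],(400,400)),cv2.resize(b[30:230,270:470],(400,400))]))
print(r.sense()["time"],r.sense()["eef_pos"])
E
```

```text
[378.2 132.1] 84 145.5 530.5 -389.1 16.8
[ 23.6 152.4] 545 367.3 715.3 447.0 16.9
[360.4 147.3] 105 145.2 532.8 -266.3 16.5
[277.6 191. ] 56 115.7 621.2 -5.2 14.1
[375.7 196.8] 181 116.2 425.5 -90.0 19.1
[229.9 213.4] 189 114.9 663.2 111.4 17.5
TA hit False width 32.7 32.5
top [255.2 200.2] 182 116.6 621.2 -5.7 17.4
top [378.8 212.9] 198 146.8 535.1 -268.5 16.8
top [294.4 233. ] 76 102.0 532.2 -78.8 11.3
top [309.  278.2] 237 118.1 427.1 -92.9 18.6
side [378.2 132.1] 83 145.3 529.3 -388.5 15.7
side [ 23.6 152.4] 546 367.3 714.8 449.0 16.7
side [360.5 147.3] 106 145.3 532.1 -267.4 16.5
side [277.6 191.3] 64 115.2 619.6 -2.3 14.5
side [375.6 196.9] 184 116.6 424.8 -90.8 18.7
27.9 [ 595.30678409 -331.2258863   229.03924667]
```

View pics/c5.png

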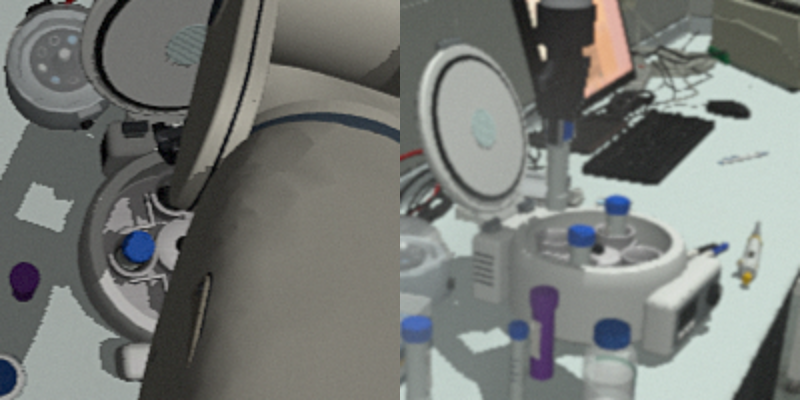

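Both short tubes are down (cap tops at z 145). The tall tube hangs at crop cap (567,130) and bottom (556,205), so I'll check whether that lean is just perspective.

```bash
python3 - <<'E'
from h import *
for z in(142,190,241,257): print(z,((proj("side",[595.3,-331.2,z])-[270,30])*2+[400,0]).round(1))
b=cv2.imread("pics/side5.png"); cv2.imwrite("pics/c5b.png",cv2.resize(b[75:145,305:390],None,fx=7,fy=7,interpolation=2))
E
```

```text
142 [555.6 206.6]
190 [557.2 172.2]
241 [558.9 134.2]
257 [559.5 121.9]
```

View pics/c5b.png

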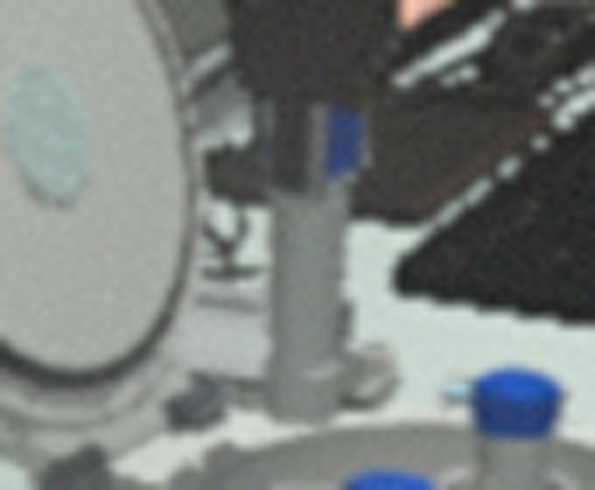

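The tube is upright: a finger hides the left part of the cap, and the bottom is where it should be. Inserting it, then the last tube.

```bash
python3 - <<'E'
from h import *
insert("TA","back"); print(r.sense()["eef_pos"].round(1))
if abs(r.sense()["eef_pos"][2]-87-60)<2.5:
    release("TA","back"); r.movel([500,-100,235],velocity=250)
    pick("TB"); over("TB","front"); snap("6"); insert("TB","front"); snap("7")
    a,b=(cv2.imread(f"pics/side{n}.png") for n in "67")
    cv2.imwrite("pics/c7.png",np.hstack([cv2.resize(x[60:230,290:460],(400,400)) for x in(a,b)]))
E
```

```text
TA back hit True bottom z 60.8 F [-0.3  0.3  5.7] t 29.3833
[ 595.1 -332.1  147.8]
TB hit False width 32.5 32.6
TB front hit True bottom z 60.7 F [-0.8  1.3  7.2] t 38.4417
```

View pics/c7.png

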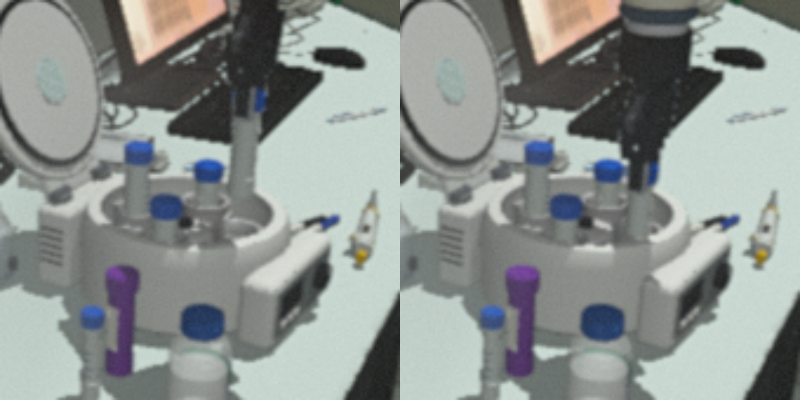

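The fourth tube is seated in the front bucket (bottom z 60.7, crop (640,200)). Release, retreat and check.

```bash
python3 - <<'E'
from h import *
release("TB","front"); r.movel([330,-420,300],velocity=200); r.goto_joints([-1.128,0.423,1.63,0,1.089,-0.019]); r.wait(0.5); snap("8")
for n in("top","side"):
    p=cv2.imread(f"pics/{n}8.png")[:,:,::-1].copy();d=np.load(f"pics/{n}8.npy")
    for o in caps(n,p,d): print(n,*o)
a,b=(cv2.imread(f"pics/{n}8.png") for n in("top","side"))
cv2.imwrite("pics/c8.png",np.hstack([cv2.resize(a[110:310,270:470],(400,400)),cv2.resize(b[60:260,270:470],(400,400))]))
print(r.sense()["time"],r.sense()["eef_pos"])
E
```

```text
top [404.4 176.8] 206 176.5 595.5 -331.9 17.1
top [435.1 203.6] 205 146.6 531.6 -392.1 17.3
top [378.8 212.8] 200 146.6 534.9 -268.2 17.0
top [417.3 234.2] 222 176.7 471.8 -328.6 17.0
top [294.3 233.2] 76 102.4 532.2 -78.3 10.9
top [512.9 237. ] 67 15.6 433.3 -608.8 21.5
top [309.  278.3] 246 118.2 426.9 -92.9 18.8
side [348.8 122.5] 39 175.6 591.3 -329.4 14.8
side [378.1 132.1] 82 145.1 528.8 -387.6 15.3
side [392.8 132.8] 97 175.3 469.9 -325.2 15.4
side [ 23.6 152.3] 546 367.4 715.6 448.8 16.4
side [360.3 147.3] 107 145.3 532.1 -267.1 17.8
side [328.9 192.5] 32 100.8 531.4 -78.5 10.6
side [376.  196.2] 201 116.7 426.1 -90.2 20.8
43.2583 [ 278.3983631  -559.36007913  231.34625588]
```

View pics/c8.png

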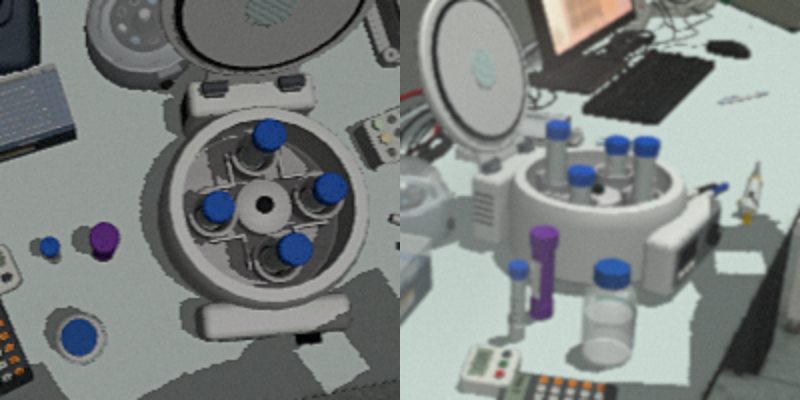

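The four tubes stand upright in the rotor: tall front and back, short left and right. The slim tube and the bottle are unmoved.

```bash
python3 -c "
from workcell import r
print(r.sign_off())"
```

```text
the job is handed in; nothing more can be done
None
```

All four tubes are in the rotor and the job is handed in, at about 43 s of the 106 s allowed. The two tall tubes sit in the front and back buckets, and the two short ones in the left and right buckets, so each pair is straight across.

- **Insertion:** each tube was lowered until light contact, which showed 6–8 N on the wrist, with its underside at z 60.6–60.8 mm (bucket floor at 60 mm).
- **Fully down and upright:** in the last pictures, cap tops were at 175–177 mm for the tall tubes and 145–147 mm for the short ones, which matches fully seated. All were centred over their buckets within about 1 mm in the top view.
- **Left standing:** the slim tube and the reagent bottle measured at their starting positions, and the arm was clear of everything.
- **Disagreement:** the side camera put positions up to about 5 mm from the top camera, roughly the offset it already showed before insertion. No other check failed.

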